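# Load a grinding wheel in the dressing carousel and index it to the diamond

### The job

Take the cup wheel on its arbor out of the bench stand and load it in the empty cup at the carousel's pointer, pressing gently (never over 40 N) and turning it until the sprung drive blade down in the cup snaps into a slot of the arbor's foot and the wheel stays fully home when let go. Then turn the carousel by its bar knob one click clockwise, seen from above, so that this wheel stands under the diamond; do not turn it backwards or past that click, and leave the brush, hex key and pen loupe where they lie.

Things in the scene. Friction and masses are not known exactly. Their poses are not given: they have to be found in the camera images.
- wheel: The wheel to load, 0.45 kg: white cup wheel, 102 mm across, on a steel arbor. Origin: centre of the arbor's foot, z up. Above it, mm: claw foot 0 to 8 with two crossed through slots 7.5 wide, 8 deep along body x and y (a blade fits every quarter turn); shank 26 across, 8 to 34; flange 50 across, 34 to 40; wheel 40 to 64; hex nut to 66; spigot to 104. Starts at any yaw, flange on the stand's rim.
- spigot (a point): Centre of the top of the wheel's round steel spigot, the part to grip: 20 mm across, 38 mm long (down to the nut), 104 mm above the wheel's origin.
- stand: Round aluminium bench stand, fixed, 40 mm high, bore 30 mm, foot 76 mm across. Origin: centre of its underside. The wheel lifts straight up out of it, 36 mm or more.
- dresser: Fixed grey round base, 216 mm across, of the dressing unit. Origin: centre of its underside, under the axis of the five-cup carousel; z up; its -x axis points to the loading pointer, a small steel arrow low on the rim. A sprung ball in a small housing at the left front rests in the carousel's lobed rim and holds it at each click. Two wheels loaded before are clamped in their cups. Nothing on the unit is higher than 135 mm.
- diamond (a point): Tip of the dresser's diamond, pointing down, 97 mm above the bench and 139 mm from the carousel's axis, on an arm from a post 122 mm high, one click clockwise from the pointer. It clears a wheel that is fully home by 4 to 5 mm; one that stands proud strikes it.
- carousel (a joint): Angle of the carousel, rad: 0 with the cup to load at the pointer (starts there within 0.02), growing clockwise seen from above. One click is 1/5 turn, 1.257. The sprung ball resists from the start of the turn (up to about 0.4 N m), less towards half way (0.63), where it is near balance; well past that (0.75) it draws the carousel on into the next click by itself.
- pocket (a point): Centre of the mouth of the steel cup to load, on its flat rim, 62 mm above the bench, 97 mm from the carousel's axis; turns with the carousel. Outer diameter 42 mm, bore 28 mm with a 3 mm chamfer. Fully home, the wheel's flange rests on this rim, the wheel's origin 34 mm below this point. Two other empty cups look alike; this is the one at the pointer.
- blade_top (a point): Top centre, at rest, of the flat drive blade in the cup, 27 mm below its rim: 20 mm long, 6 thick, at an angle about the vertical that differs each time and is not measured (this point does not turn with it; the blade itself turns only stiffly). It yields downward on a spring: starts at 8 N, 10 N at 7 mm. Slots out of line by over 0.1 rad stop 7 mm short, rise again if let go; in line it snaps up, the push is gone.
- knob (a point): Centre of the top of the black bar knob on the carousel's axis, 126 mm above the bench. The bar is 62 mm long (this point's x axis), 12 mm thick (its y axis) and 36 mm high, on a round column 30 mm across; it turns with the carousel.
- brush: Bystander: flat wooden dust brush, 168 mm long, lying on the bench.
- hex_key: Bystander: black hex key, 104 mm long, lying on the bench.
- pen_loupe: Bystander: black pen-shaped loupe, 130 mm long, lying on the bench.

How it is judged:
On the way, in this order (a step that is already met when the one before it is completed fails the run):
1. the wheel sits home in the cup at the pointer, held by nothing (z of wheel in the frame of pocket between -0.0365 and -0.0315 m and horizontal distance between wheel and pocket below 0.004 m and angle between wheel's own z axis and vertical below 0.04 rad and value of joint carousel between -0.12 and 0.12 rad and contact force between the fingers and wheel below 0.2 N), for 0.3 s.
2. the carousel has been turned to the next click (value of joint carousel above 1.1666 rad), for 0.2 s.
At the end, for the whole second after the job is handed in: The wheel sits fully home and upright in its cup (origin 34 mm below the rim within 2.5 mm, centred within 4 mm, tilt under 0.04 rad), the carousel rests one click on (1.257 rad within 0.06) and all is at rest (z of wheel in the frame of pocket between -0.0365 and -0.0315 m and horizontal distance between wheel and pocket below 0.004 m and angle between wheel's own z axis and vertical below 0.04 rad and value of joint carousel between 1.1966 and 1.3166 rad and velocity of joint carousel between -0.03 and 0.03 rad/s and linear speed of wheel below 0.01 m/s); the robot touches nothing.
It fails at once if the wheel is pressed on the dressing unit with more than 40 N (contact force between wheel and dresser above 40 N).
It fails at once if the carousel is turned past the next click (value of joint carousel above 1.6566 rad).
It fails at once if the carousel is turned backwards (value of joint carousel below -0.4 rad).
It fails at once if the brush, hex key or pen loupe is pushed about (over 20 mm) (distance of any of brush, hex_key, pen_loupe from where it was at the start of the episode above 0.02 m).
It also fails if it takes over 72 s, if anything falls off the work surface, if the arm or the gripper's body presses on something with over 40 N, if the wrist force passes 120 N, or if a joint passes its speed limit or range.

### The arm

A 6-joint arm with a two-finger parallel gripper is mounted at the origin on a cart in front of the work surface, level with it; the furniture and walls round the work are solid. World frame = base frame: x ahead of the robot, y to its left, z up, the work surface at z = 0. Lengths are in m, angles in rad, forces in N, time in s.
With the tool pointing down it reaches from about 0.275 to 1 m from the base axis. Payload 8.4 kg.
Tool frame: the origin (TCP) lies on the centre line of the jaws, within the pads' length; the fingertips stand 17 mm ahead of it and the grasp point (between the pads) lies 2 mm behind it (bot.tcp_to_tips is the z of the fingertips in the tool frame, in m); z points along the fingers, y is the line along which they close (so a half turn about z gives the same grasp; the last joint's range is limited). The gripper opens to 85 mm and grips with 20 to 120 N. Pads are 22 mm wide; open, the fingers measure 114 mm over their backs; the gripper's body (76 mm by 85 mm) begins 54 mm behind the grasp point. The pads swing forward as they close: fully open they stand 13 mm farther back than shut.
Start: joints at [1.273, 0.353, 1.633, -0, 1.155, -0.002], TCP at [0.182, 0.598, 0.248] pointing down, gripper open.
Joint ranges: [-2.63, 2.63], [-0.92, 2.1], [0.06, 2.66], [-1.3, 4.44], [0, 2.69], [-3.02, 3.02]. Speed limits (rad/s): [2.22, 2.22, 2.79, 3.14, 3.14, 3.14].

### API

Orientations are given as a unit quaternion [x, y, z, w].
In Python, from workcell import bot, hand, kinematics, get_obs, vision, hand_in gives the robot as it stands. The module is installed in compiled form; this text tells all that it offers. Calls block until the motion is done:
- bot.reach(position, orientation): joint-space move of the TCP to a pose.
- bot.servo_line(position, ori=None, velocity=0.15): straight line of the TCP; ori=None keeps the orientation; velocity is the mean speed in m/s.
- bot.goto_joints(angles): joint-space move.
- hand.move_gripper(opening, strength=None): finger opening in m; strength is the grip in N (None keeps the last); returns when the fingers have stopped.
- bot.dwell(seconds).
- kinematics.solve_ik(position, orientation): joint angles nearest the present ones, or None.
- get_obs(): the state.
- vision.read_camera(name): name is "side" or "top" or "wrist"; returns a dict with "frame" (420x560x3 uint8, red, green, blue), "intrinsics" (3x3 intrinsics, pixels), "dist" ([k1, k2, p1, p2, k3] as OpenCV has them; the pictures are not rectified), "view" (4x4, takes a point from world to camera coordinates). Camera axes: x right, y down, z forward; pixel columns grow to the right and rows downward; lengths in m; the calibration is good to about 2 mm. A picture is of the moment at which its call begins. There is no depth.
A pose or a line that the arm cannot do raises bot.IKError and nothing moves.
- hand_in(): hands the job in, once; it reports no verdict.
The state is a dict: "time_s": time; "joint_pos": joint angles; "joint_vel": joint speeds; "joint_efforts": joint torques, N m; "position": TCP position; "orientation": TCP orientation; "wrist_force": force on the tool from outside, world axes, zero at the start; "ft_torque": the same for the moment, N m; "gripper_width": finger opening in m.
Only numpy, scipy, OpenCV 4.12 (cv2) and the standard library are available. Lean on these libraries where they do the work, as an engineer would, in place of code of your own. Each camera call takes 0.05 s, during which the arm holds its last target. There are 200 camera calls.

## Working session

There is one attempt and no reset: what is moved stays moved. The work goes in short steps, each a Python script; the robot and the scene stay as the last script left them, time stands still between calls to the robot, and variables do not carry over. Pictures are saved under pics/ and viewed, on a budget of 10 in all, crops included, one or two more only if the job needs it, and the job is handed in when it is done.

```bash
mkdir -p pics; python3 - <<'E'
from workcell import bot,hand,vision,get_obs
import cv2,numpy as np,pickle
d={}
for n in ["side","top","wrist"]:
    c=vision.read_camera(n); d[n]=c
    cv2.imwrite(f"pics/{n}0.png",c["frame"][:,:,::-1])
    V=np.array(c["view"]); print(n,np.round(-V[:3,:3].T@V[:3,3],3),np.round(V[2,:3],2),np.round(c["intrinsics"],1).tolist(),c["dist"])
pickle.dump(d,open("c0.pkl","wb"))
o=get_obs();print(o["time_s"],o["position"],o["orientation"],o["wrist_force"],o["gripper_width"],bot.tcp_to_tips)
E
```

```text
side [-0.284  1.167  0.897] [ 0.5  -0.71 -0.49] [[540.5, 0.0, 273.0], [0.0, 540.5, 208.3], [0.0, 0.0, 1.0]] [-0.21882675  0.          0.          0.          0.        ]
top [0.404 0.02  1.062] [ 0.14 -0.01 -0.99] [[399.6, 0.0, 276.0], [0.0, 399.6, 207.5], [0.0, 0.0, 1.0]] [-0.00541938  0.          0.          0.          0.        ]
wrist [0.114 0.619 0.373] [ 0.27 -0.08 -0.96] [[366.8, 0.0, 284.6], [0.0, 366.8, 211.2], [0.0, 0.0, 1.0]] [-0.00453984  0.          0.          0.          0.        ]
0.15 [0.18207947 0.59753684 0.24771086] [ 1.47354140e-01  9.89083650e-01 -5.32120257e-04 -8.97158985e-05] [-0.25022786 -0.15670661  0.95201354] 0.08540660534193674 0.017
```

View pics/top0.png

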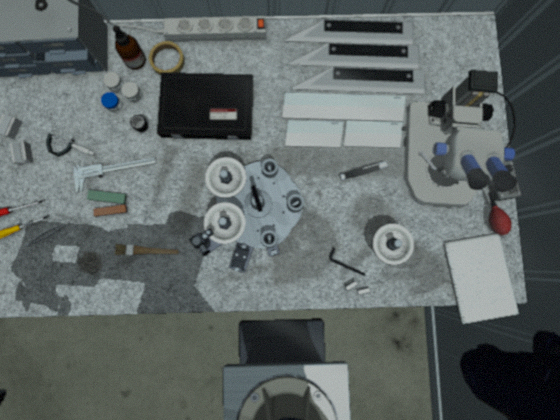

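View pics/side0.png

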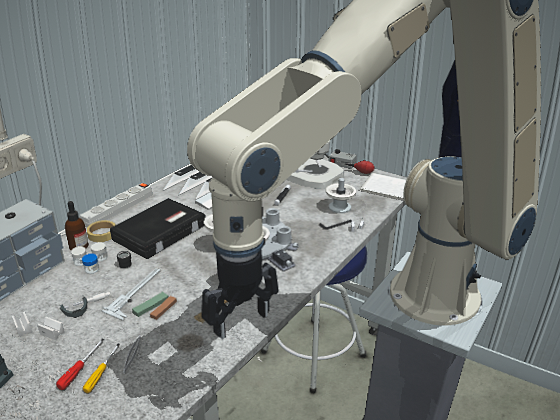

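The top view shows the wheel to load at (393,243), the dresser around (258,198), clamped wheels at (226,177) and (224,222), and empty cups at (268,168), (294,202) and (269,238). The side view is mostly blocked by the arm. I'll estimate positions from the top camera and look closely with the wrist camera.

```bash
cat > h.py <<'E'
from workcell import bot,hand,vision,get_obs,kinematics
import cv2,numpy as np,pickle
def ray(c,uv):
    K=np.array(c["intrinsics"]);V=np.array(c["view"]);D=np.array(c["dist"],float)
    p=cv2.undistortPoints(np.array([[uv]],float),K,D)[0,0]
    d=V[:3,:3].T@np.array([p[0],p[1],1.]);return -V[:3,:3].T@V[:3,3],d
def onplane(c,uv,z):
    o,d=ray(c,uv);return o+d*(z-o[2])/d[2]
def proj(c,P):
    V=np.array(c["view"]);r=cv2.Rodrigues(V[:3,:3])[0]
    return cv2.projectPoints(np.array(P,float).reshape(-1,1,3),r,V[:3,3],np.array(c["intrinsics"]),np.array(c["dist"],float))[0][:,0]
def down(a): # tool y (closing line) at angle a from world y... z down
    # tool x=(cos a', ..)
    from scipy.spatial.transform import Rotation as R
    return (R.from_euler('z',a)*R.from_quat([0,1,0,0])).as_quat()  # a=0: tool x=-X,y=+Y,z=-Z
E
python3 - <<'E'
from h import *
d=pickle.load(open("c0.pkl","rb"));c=d["top"]
for n,uv,z in [("wheelrim",(393,243),.066),("cupA",(269,238),.062),("cupB",(294,202),.062),("cupC",(268,168),.062),("w1",(226,177),.09),("w2",(224,222),.09),("knob",(258,195),.126)]:
    print(n,np.round(onplane(c,uv,z),3))
f=c["frame"][140:285,180:420]
cv2.imwrite("pics/topz.png",cv2.resize(f,None,fx=3.3,fy=3.3,interpolation=cv2.INTER_CUBIC)[:,:,::-1])
E
```

```text
wheelrim [ 0.448 -0.275  0.066]
cupA [0.469 0.033 0.062]
cupB [ 0.558 -0.032  0.062]
cupC [0.648 0.032 0.062]
w1 [0.621 0.136 0.09 ]
w2 [0.509 0.142 0.09 ]
knob [0.567 0.056 0.126]
```

View pics/topz.png

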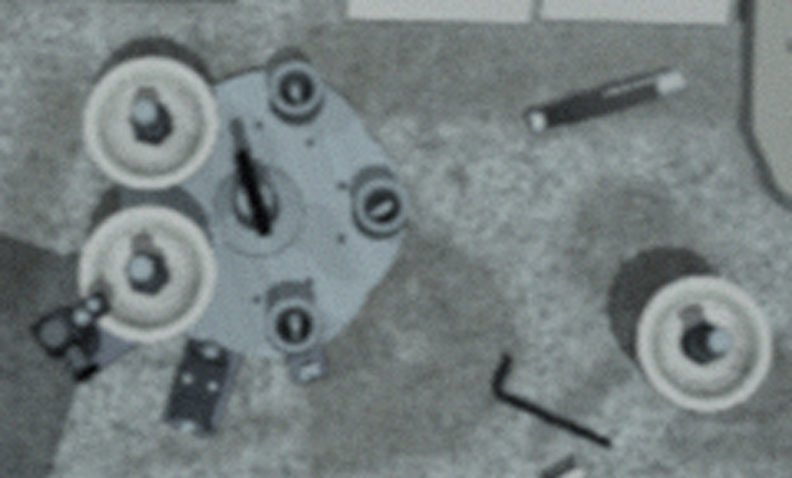

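The zoomed crop shows the pointer arrow at crop (308,365), beside the empty cup at crop (295,325), which makes it the one to load. The diamond post is at the left front, and the wheel's spigot top is at crop (717,341). Next I'll take close looks from above the cup, the knob and the wheel.

```bash
python3 - <<'E'
from h import *
c0=pickle.load(open("c0.pkl","rb"))["top"]
def up(cx,cy): return (180+cx/3.3-.35,140+cy/3.3-.35)
print("spigot",onplane(c0,up(717,341),.110),"rim",onplane(c0,up(703,343),.07),"cup",onplane(c0,up(295,325),.062))
d={}
def look(n,xy,z):
    th=np.arctan2(xy[1],xy[0])
    bot.reach([*xy,z],down(th-np.pi/2)); bot.dwell(.3)
    c=vision.read_camera("wrist");d[n]=c
    V=np.array(c["view"]);print(n,np.round(get_obs()["position"],4),"cam",np.round(-V[:3,:3].T@V[:3,3],3),np.round(get_obs()["joint_pos"],2))
look("cup",(0.469,-0.037),.20)
look("wheel",(0.448,-0.275-.03),.25)
pickle.dump(d,open("c1.pkl","wb"))
im=np.hstack([cv2.resize(d["cup"]["frame"],(400,300)),cv2.resize(d["wheel"]["frame"],(400,300))])
f=d["cup"]["frame"];p=proj(d["cup"],[.469,.033,.05])[0].astype(int);print(p)
z=cv2.resize(f[max(0,p[1]-45):p[1]+45,max(0,p[0]-60):p[0]+60],(400,300),interpolation=cv2.INTER_CUBIC)
g=d["wheel"]["frame"];q=proj(d["wheel"],[.448,-.275,.11])[0].astype(int);print(q)
z2=cv2.resize(g[max(0,q[1]-90):q[1]+90,max(0,q[0]-120):q[0]+120],(400,300),interpolation=cv2.INTER_CUBIC)
cv2.imwrite("pics/w1.png",np.vstack([im,np.hstack([z,z2])])[:,:,::-1])
print(get_obs()["time_s"])
E
```

```text
spigot [ 0.44596813 -0.27129606  0.11      ] rim [ 0.44649438 -0.27288888  0.07      ] cup [0.46844952 0.03326959 0.062     ]
cup [ 0.4691 -0.0368  0.2   ] cam [0.475 0.035 0.325] [-0.08  0.17  2.   -0.    0.97 -0.  ]
wheel [ 0.4483 -0.3043  0.2499] cam [ 0.489 -0.244  0.375] [-0.6   0.22  1.81  0.    1.11 -0.  ]
[275 107]
[261 172]
4.3833
```

View pics/w1.png

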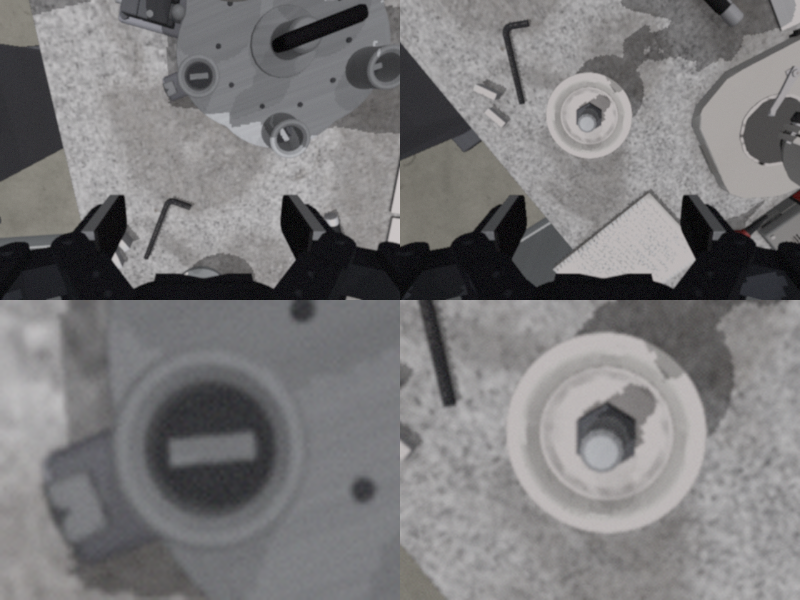

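The cup view shows the target cup's rim centre at about px (277.5,106.5), with the blade running nearly along the image row, and the knob bar running from px (385,63) to (514,18). The wheel view shows the spigot top at about px (261.5,171).

```bash
python3 - <<'E'
from h import *
d=pickle.load(open("c1.pkl","rb"));c=d["cup"];w=d["wheel"]
for (x0,y0,x1,y1,cc,z,nm) in [(230,60,325,155,c,.062,"cup"),]:
    pass
def S(uv): return np.array(uv)
C=onplane(c,(277.4,106.4),.062);print("cup",C)
b0=onplane(c,(215+168/3.333,62+(452-300)/3.333),.035);b1=onplane(c,(215+257/3.333,62+(445-300)/3.333),.035)
print("blade ctr",(b0+b1)/2,"ang",np.arctan2(*(b1-b0)[[1,0]]),np.linalg.norm(b1-b0))
# knob: dark mask
g=cv2.cvtColor(c["frame"],cv2.COLOR_RGB2GRAY);m=(g<45).astype(np.uint8);m[:,:340]=0;m[110:]=0
n,l,s,ce=cv2.connectedComponentsWithStats(m);i=1+np.argmax(s[1:,4]);print(s[i])
pts=np.argwhere(l==i)[:,::-1].astype(np.float32);r=cv2.minAreaRect(pts);bx=cv2.boxPoints(r);print(r)
W=np.array([onplane(c,p,.126) for p in bx]);print(np.round(W,3))
print("spigot",onplane(w,(261.3,171.1),.110))
# wheel rim: bright
g=cv2.cvtColor(w["frame"],cv2.COLOR_RGB2GRAY)
# top cam knob
t=pickle.load(open("c0.pkl","rb"))["top"]
up=lambda cx,cy:(180+cx/3.3-.35,140+cy/3.3-.35)
print("topknob",onplane(t,up(240,150),.126),onplane(t,up(263,233),.126))
print("wheelrim wrist",onplane(w,(141+(606-400)/1.667,82+(432-300)/1.667),.07))
E
```

```text
cup [0.47038732 0.03361966 0.062     ]
blade ctr [0.47089821 0.03327647 0.035     ] ang -0.0023101279765230043 0.020394108563243557
[ 380    6  135   68 3142]
((447.5344543457031, 39.586204528808594), (24.140392303466797, 143.54249572753906), 68.19859313964844)
[[0.523 0.055 0.126]
 [0.588 0.074 0.126]
 [0.594 0.064 0.126]
 [0.528 0.044 0.126]]
spigot [ 0.44871141 -0.27403223  0.11      ]
topknob [0.59168863 0.06916805 0.126     ] [0.53075903 0.05376943 0.126     ]
wheelrim wrist [ 0.44967332 -0.27319619  0.07      ]
```

```bash
python3 - <<'E'
from h import *
x,y=.4487,-.2738; th=np.arctan2(y,x);q=down(th-np.pi/2)
hand.move_gripper(.06,100)
bot.reach([x,y,.16],q)
bot.servo_line([x,y,.095],velocity=.08); bot.dwell(.2)
print(get_obs()["position"],get_obs()["wrist_force"])
hand.move_gripper(.0,100); o=get_obs();print(o["gripper_width"],o["wrist_force"],o["position"])
bot.servo_line([x,y,.20],velocity=.08); bot.dwell(.3)
o=get_obs();print(o["gripper_width"],o["wrist_force"],o["position"],o["time_s"])
X,Y=.4704,.0336
bot.servo_line([X,Y,.20],down(np.arctan2(Y,X)-np.pi/2-.9),velocity=.12);bot.dwell(.5)
o=get_obs();print(o["gripper_width"],o["wrist_force"],o["position"],o["joint_pos"],o["time_s"])
d={n:vision.read_camera(n) for n in("side","top","wrist")};pickle.dump(d,open("c2.pkl","wb"))
s=d["side"];p=proj(s,[X,Y,.09])[0].astype(int);print(p)
z=cv2.resize(s["frame"][p[1]-75:p[1]+75,p[0]-100:p[0]+100],(800,600),interpolation=cv2.INTER_CUBIC)
cv2.imwrite("pics/s2.png",z[:,:,::-1])
E
```

```text
[ 0.44900435 -0.27392744  0.09547138] [-0.20038555 -0.15181327 -0.3341374 ]
0.017430536119043574 [-2.50991337  1.71995348  4.81072583] [ 0.44854418 -0.27368181  0.09530893]
0.01771367337320398 [ 0.08704579  0.45473947 -5.05153001] [ 0.4486307  -0.27376898  0.19978537] 8.625
0.017429322478553774 [-0.17330097  0.21779117 -4.25267128] [0.47038336 0.03358379 0.19998155] [6.80910467e-02 1.72002057e-01 2.00053112e+00 6.77175883e-06
 9.69113398e-01 8.96843618e-01] 11.8417
[283 220]
```

View pics/s2.png

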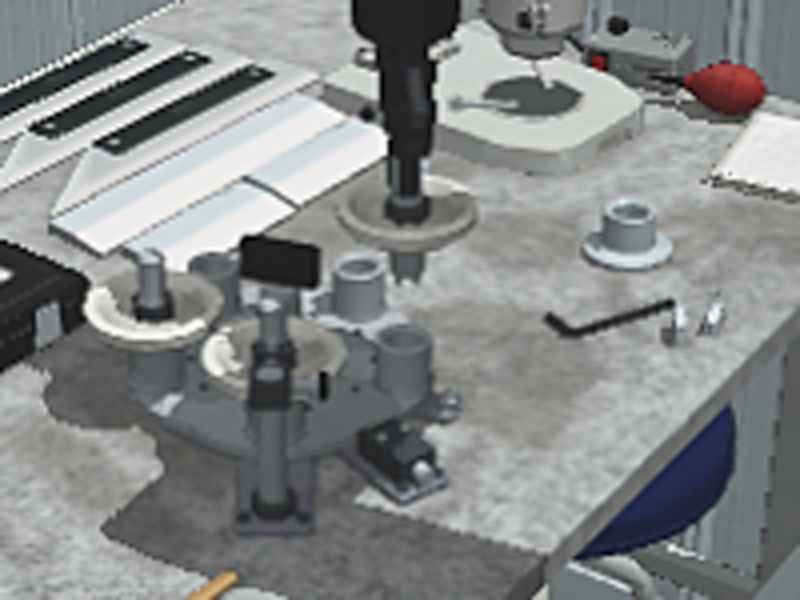

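The side view shows the wheel upright in the jaws, with its shank at column 407 above the cup at column 404, so it's lined up. I'll lower it step by step and watch the force.

```bash
python3 - <<'E'
from h import *
X,Y=.4704,.0336
def F(n=4):
    a=[]
    for _ in range(n): bot.dwell(.03);a.append(get_obs()["wrist_force"])
    return np.mean(a,0)
bot.servo_line([X,Y,.158],velocity=.08);bot.dwell(.3);b=F();print(b)
z=.158
while z>.1185:
    z-=.002 if z>.128 else .001
    bot.servo_line([X,Y,z],velocity=.04)
    f=F(2)-b;print(round(z,4),np.round(f,1),np.round(get_obs()["position"]-[X,Y,z],4))
    if f[2]>16 or np.hypot(*f[:2])>12: break
print(get_obs()["time_s"])
E
```

```text
[-0.49334285  0.05977313 -4.28684083]
0.156 [ 0.7 -0.5  0.2] [-0.0001  0.     -0.0001]
0.154 [-0.1 -0.3  0.9] [-0.0001 -0.     -0.0001]
0.152 [ 0.2 -0.2  0.1] [-0. -0. -0.]
0.15 [ 0.5 -0.  -0.1] [-0.0001 -0.     -0.0001]
0.148 [1.1 0.7 0.4] [-0.  0. -0.]
0.146 [ 1.  -0.   0.4] [ 0. -0. -0.]
0.144 [ 0.3 -0.1 -0.4] [ 0.  0. -0.]
0.142 [0.8 0.1 0.1] [ 0. -0. -0.]
0.14 [ 0.8  0.8 -0.2] [ 0.0001  0.0001 -0.    ]
0.138 [ 1.5  0.1 -1.5] [ 0.0001  0.     -0.    ]
0.136 [ 3.   0.9 -1.1] [ 0.0001 -0.     -0.    ]
0.134 [ 2.2  1.2 -1.1] [ 0.0001 -0.     -0.0001]
0.132 [ 3.5  0.9 -1.3] [ 0.      0.     -0.0001]
0.13 [ 2.9  0.9 -1.7] [-0.     -0.     -0.0001]
0.128 [ 2.9  0.4 -1.6] [-0.      0.     -0.0001]
0.127 [ 3.3  0.5 -0.5] [ 0.  0. -0.]
0.126 [ 3.5  1.  -0.4] [ 0.  0. -0.]
0.125 [3.4 1.5 0. ] [ 0. -0. -0.]
0.124 [2.2 1.  4.7] [ 0.0001 -0.      0.0002]
0.123 [1.9 1.  7.9] [ 0.0002 -0.      0.0002]
0.122 [3.2 0.6 8.5] [ 0.0002 -0.      0.0001]
0.121 [ 2.8 -0.2  8.5] [ 0.0001 -0.      0.    ]
0.12 [3.  0.2 8.9] [ 0.0001 -0.      0.    ]
0.119 [3.4 0.5 9. ] [ 0.0001 -0.      0.    ]
0.118 [3.8 0.1 8.6] [0.0001 0.     0.    ]
21.0167
```

It went in cleanly: blade contact at z=0.124, then about 9 N from the spring. Now I'll turn it until the force drops.

```bash
python3 - <<'E'
from h import *
X,Y=.4708,.0337; z=.118
a0=np.arctan2(.0336,.4704)-np.pi/2-.9; d=0
t0=get_obs()["time_s"]
while d<1.75:
    d+=.06
    bot.reach([X,Y,z],down(a0+d)); bot.dwell(.06)
    o=get_obs();f=o["wrist_force"]
    print(round(d,2),np.round(f,1),np.round(o["ft_torque"][2],2),round(o["time_s"]-t0,2))
    if f[2]<-1: break
E
```

```text
0.06 [1.6 1.  4.3] 0.01 0.31
0.12 [2.8 0.3 5.4] 0.07 0.62
0.18 [2.  0.3 3.9] 0.05 0.93
0.24 [0.6 0.3 5.3] -0.02 1.23
0.3 [1.8 0.1 4.6] -0.02 1.54
0.36 [ 1.  -0.1  5. ] 0.04 1.85
0.42 [1.2 0.9 4.9] 0.01 2.16
0.48 [0.5 0.  4.4] 0.02 2.47
0.54 [0.5 0.1 6.1] 0.01 2.77
0.6 [1.3 1.1 4.7] -0.02 3.08
0.66 [0.5 0.6 5.9] 0.01 3.39
0.72 [-0.2  0.8  4.7] -0.02 3.7
0.78 [-1.6 -0.   4.6] 0.0 4.01
0.84 [-1.6 -1.3  4.2] -0.05 4.32
0.9 [-0.   1.8 -4.7] 0.02 4.62
```

It snapped in at +0.9 rad. I'll seat it, let go and back off, then look.

```bash
python3 - <<'E'
from h import *
X,Y=.4708,.0337
for z in (.1175,.117,.1165,.116):
    bot.servo_line([X,Y,z],velocity=.03);bot.dwell(.05);f=get_obs()["wrist_force"];print(z,np.round(f,1))
    if f[2]>3: break
hand.move_gripper(.045); bot.dwell(.2);print(get_obs()["wrist_force"])
bot.servo_line([X,Y,.20],velocity=.12); 
bot.reach([X-.08,Y-.03,.22],down(np.arctan2(.0336,.4704)-np.pi/2));bot.dwell(.2)
d={n:vision.read_camera(n) for n in("side","top","wrist")};pickle.dump(d,open("c3.pkl","wb"));print(get_obs()["time_s"])
s=d["side"];p=proj(s,[.5,.05,.09])[0].astype(int)
z=cv2.resize(s["frame"][p[1]-60:p[1]+60,p[0]-80:p[0]+80],(400,300),interpolation=cv2.INTER_CUBIC)
t=d["top"];p=proj(t,[.53,.05,.09])[0].astype(int)
z2=cv2.resize(t["frame"][p[1]-60:p[1]+60,p[0]-80:p[0]+80],(400,300),interpolation=cv2.INTER_CUBIC)
cv2.imwrite("pics/s3.png",np.vstack([np.hstack([z,z2]),cv2.resize(d["wrist"]["frame"],(800,600))[:300]])[:,:,::-1])
E
```

```text
0.1175 [-1.1  0.3 -2. ]
0.117 [-3.2 -0.6  5.2]
[-0.62924477  0.25441309  0.23366811]
28.4583
```

View pics/s3.png

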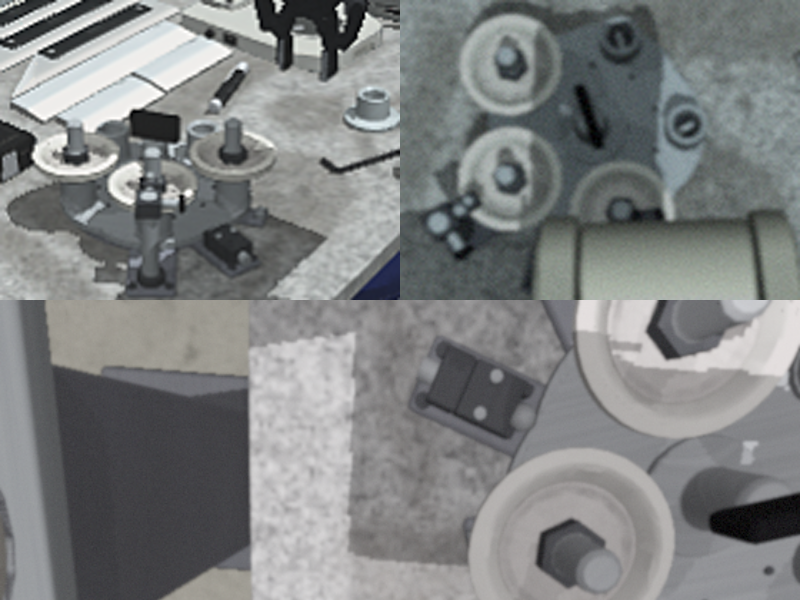

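The wheel sits level with the clamped wheels after release. Now the knob: approach, grip, and turn in steps, easing off any sideways force.

```bash
python3 - <<'E'
from h import *
P=np.array([.562,.0615]);z=.112;a=.28
hand.move_gripper(.045)
bot.reach([*P,.19],down(a)); print(np.round(get_obs()["joint_pos"],2))
bot.servo_line([*P,z],velocity=.08);bot.dwell(.2);b=get_obs()["wrist_force"];print(b)
hand.move_gripper(0,60);bot.dwell(.2);o=get_obs();print(o["gripper_width"],o["wrist_force"],o["ft_torque"])
for i in range(5):
    f=get_obs()["wrist_force"]-b
    if np.hypot(*f[:2])<4: break
    P+=np.clip(f[:2]*5e-5,-.0005,.0005);bot.reach([*P,z],down(a));bot.dwell(.1)
print(P,f)
t=0
while t<1.2569:
    t=min(t+.09,1.257)
    bot.reach([*P,z],down(a-t));bot.dwell(.03)
    o=get_obs();f=o["wrist_force"]-b
    print(round(t,2),np.round(f,1),np.round(o["ft_torque"][2],2),np.round(P,4))
    if np.linalg.norm(f)>60: print("HIGH");break
    P+=np.clip(f[:2]*5e-5,-.0006,.0006)
print(o["gripper_width"],o["time_s"])
E
```

```text
[ 0.11  0.32  1.82 -0.    1.   -1.74]
[ 0.84880063 -0.33980532  0.55866591]
0.010917440359052434 [ 0.53148876 -9.87794085  1.37059902] [-1.10186317 -0.11672815 -0.02883751]
[0.56199561 0.06013171] [-0.17030583 -3.52065865  4.43141964]
0.09 [ 0.1 -3.8  6. ] -0.57 [0.562  0.0601]
0.18 [-0.1 -2.8  6.5] -0.45 [0.562  0.0599]
0.27 [ 0.3 -1.9  5.2] -0.63 [0.562  0.0598]
0.36 [ 0.5 -1.1  6.4] -0.73 [0.562  0.0597]
0.45 [0.2 0.7 7. ] -0.71 [0.562  0.0597]
0.54 [0.7 0.9 5.5] -0.79 [0.562  0.0597]
0.63 [-0.9  0.4  6.6] -0.83 [0.5621 0.0597]
0.72 [0.2 1.1 6.5] -0.88 [0.562  0.0597]
0.81 [0.5 0.7 7.1] -0.98 [0.562  0.0598]
0.9 [0.3 0.6 6.3] -1.03 [0.5621 0.0598]
0.99 [-0.2  0.   5.8] -1.05 [0.5621 0.0599]
1.08 [0.  0.3 7.1] -1.08 [0.5621 0.0599]
1.17 [ 0.7 -0.2  6. ] -1.12 [0.5621 0.0599]
1.26 [1.5 1.  5.5] -0.39 [0.5621 0.0599]
0.010950195498765941 37.45
```

```bash
python3 - <<'E'
from h import *
hand.move_gripper(.045);bot.dwell(.3);o=get_obs();p=o["position"];print(o["wrist_force"],o["ft_torque"])
bot.servo_line([p[0],p[1],.20],velocity=.12)
bot.reach([.42,-.16,.26],down(np.arctan2(-.16,.42)-np.pi/2));bot.dwell(.3)
d={n:vision.read_camera(n) for n in("side","top","wrist")};pickle.dump(d,open("c4.pkl","wb"));print(get_obs()["time_s"])
s=d["side"];p=proj(s,[.53,.08,.09])[0].astype(int)
z=cv2.resize(s["frame"][p[1]-60:p[1]+60,p[0]-80:p[0]+80],(400,300),interpolation=cv2.INTER_CUBIC)
t=d["top"];z2=cv2.resize(t["frame"][120:285,180:400],(400,300),interpolation=cv2.INTER_CUBIC)
cv2.imwrite("pics/s4.png",np.vstack([np.hstack([z,z2]),cv2.resize(d["wrist"]["frame"],(800,600))[:300]])[:,:,::-1])
E
```

```text
[-0.59193311 -0.4339588  -0.36579979] [ 0.00323959  0.02088217 -0.00483049]
40.55
```

View pics/s4.png

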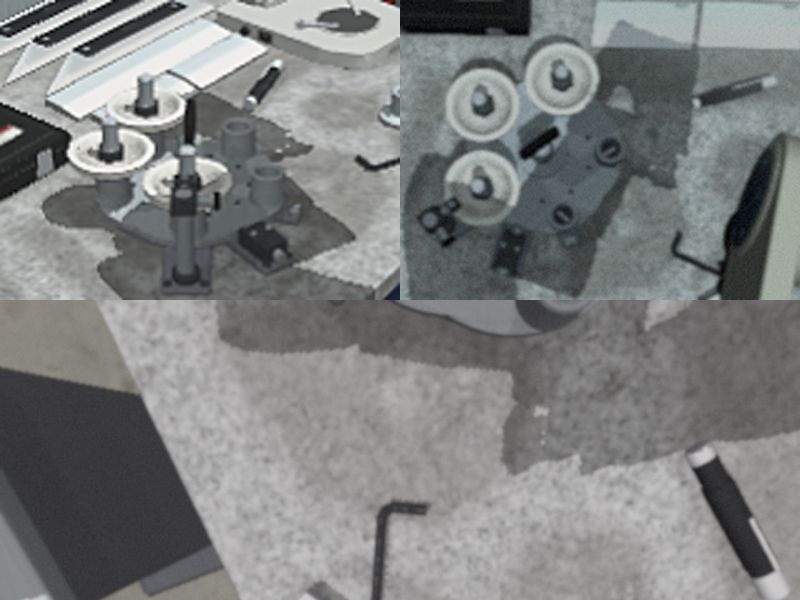

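The carousel looks one click on: empty cups are again at the pointer and click positions (about px 269,238 and 295.5,202.5). One last comparison of the wheel under the diamond, before and after.

```bash
python3 - <<'E'
from h import *
a=pickle.load(open("c3.pkl","rb"));b=pickle.load(open("c4.pkl","rb"))
R=lambda f:cv2.resize(f,(400,300),interpolation=cv2.INTER_CUBIC)
t=lambda f:R(f[194:254,184:264]); p=proj(b["side"],[.51,.14,.1])[0].astype(int)
s=lambda f:R(f[p[1]-30:p[1]+30,p[0]-40:p[0]+40])
o=np.vstack([np.hstack([t(a["top"]["frame"]),t(b["top"]["frame"])]),np.hstack([s(a["side"]["frame"]),s(b["side"]["frame"])])])
cv2.imwrite("pics/s5.png",o[:,:,::-1])
E
```

```text
(no output)
```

View pics/s5.png

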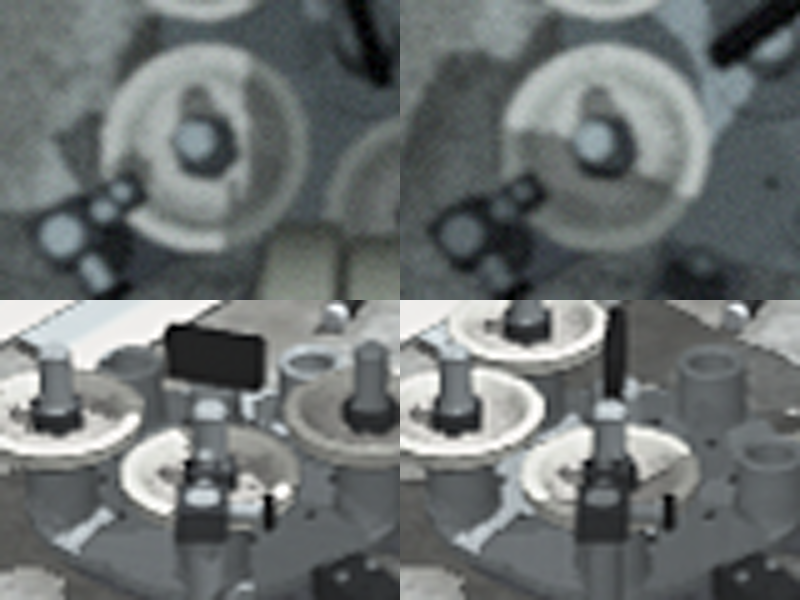

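The new wheel's rim and spigot match the wheel that stood there before to within about 1 px in both views. It's upright, home and under the diamond, so I'm handing in.

```bash
python3 -c "
from workcell import hand_in,get_obs
print(get_obs()['time_s']);print(hand_in())"
```

```text
40.55
the job is handed in; nothing more can be done
None
```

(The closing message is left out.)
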